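# Mesh the indexing head's drive by feel and bring its arm to the stop

## Robot

A 6-joint arm with a two-finger parallel gripper is mounted at the origin on the work surface. World frame = base frame: x ahead of the robot, y to its left, z up, the work surface at z = 0. Lengths are in mm, angles in rad, forces in N, time in s.
With the tool pointing down it reaches from about 275 to 750 mm from the base axis. Payload 10.2 kg.
Tool frame: the origin (TCP) lies on the front face of the gripper's body, between the roots of the fingers; the fingertips stand 73 mm ahead of it and the grasp point (between the pads) lies ctrl.grip_depth ahead of it (ctrl.grip_depth is the distance from the TCP to the grasp point, in mm); z points along the fingers, y is the direction in which the jaws open and shut (so a half turn about z gives the same grasp; the last joint's range is limited). The gripper opens to 85 mm and grips with 20 to 120 N. Pads are 22 mm wide; open, the fingers measure 114 mm over their backs; the gripper's body (76 mm by 85 mm) begins 54 mm behind the grasp point. The pads swing forward as they close: fully open they stand 13 mm farther back than shut.
Start: joints at [1.043, 0.313, 1.498, -0, 1.331, -0.223], TCP at [157.567, 500.804, 303.894] pointing down, gripper open.
Joint ranges: [-2.94, 2.94], [-0.97, 2.17], [0.19, 2.56], [-1.23, 4.37], [0.02, 3.11], [-2.88, 2.88]. Speed limits (rad/s): [2.39, 2.39, 3.01, 3.14, 3.14, 3.14].

## Interface

Orientations are given as a unit quaternion [w, x, y, z].
In Python, from rig import readout, capture, ctrl, nets gives the robot as it stands. The module is installed in compiled form; this text tells all that it offers.
- The arm moves only by the tool apply_moves, never from a script. Its argument "targets" is a list of rows, each a list of 4 numbers: the shift along the tool's x, y, z in cm, then the turn about the tool's z in degrees. A call has 1 to 8 rows; each row shifts and turns the commanded pose from where the row before left it, along the tool's axes as they then stand; what a row does not reach is not made up. A row lasts 1/10 s, in which the tool goes at most 50 mm and 8.59 degrees, less where a joint would pass 70% of its speed; a pose out of reach is approached as far as the arm can. A call with a gripper value outside its range is refused whole. "grip" is the finger opening in cm, from 0 to 8.54, set as the call begins (left out, the last holds). The fingers move at their own pace and stop on an object; "force" is the grip in N (left out, the last holds). Time passes only in rows, so rows that do not move let the fingers close. It gives the time, the measured TCP pose, the force and the opening at its end, in the units of the state.
- readout.sense(): the state, without advancing time (a new reading comes with each control period).
- capture(name): name is "scene" or "top" or "wrist"; returns a dict with "img" (420x560x3 uint8, red, green, blue), "fov_y" (degrees; the focal length in pixels is half the picture's height over the tangent of half this angle, whatever the lens; pixels are square), "cx", "cy" (the principal point, pixels), "D" ([k1, k2, p1, p2, k3] as OpenCV has them; the pictures are not rectified), "eye" and "rotation" of the camera in the world. Camera axes: x right, y down, z forward; pixel columns grow to the right and rows downward; lengths in mm; the calibration is good to about 2 mm. A picture is of the moment at which its call begins. There is no depth.
- ctrl.finish_job(): hands the job in, once; it reports no verdict.
Trained networks look in the newest picture that a camera, given by its name, has taken for a name from the list of things; names that differ only in an ending like _2 or _b are one class to them, and where a whole thing is asked for, a point or a joint stands for the part that bears it (a point fixed in the world has none). Each returns a list of dicts, best first, with "score" (0 to 1); they miss things now and then, are a little off and sometimes report something else, mostly with a low value. They report only what shows in the picture. A call takes as long as a camera call.
- nets.boxes_of(camera, target): "location" ([column, row] as shares, 0 to 1, of the picture: columns of its width, rows of its height, amid what is visible of it).
The state is a dict: "time_s": time; "joints": joint angles; "dq": joint speeds; "tau": joint torques, N m; "eef_pos": TCP position; "ee_rot": TCP orientation; "force": force on the tool from outside, world axes, zero at the start; "wrist_torque": the same for the moment, N m; "grip_width": opening from 0.0 (shut) to 1.0 (fully open).
Only numpy, scipy, OpenCV 4.12 (cv2) and the standard library are available. Lean on these libraries where they do the work, as an engineer would, in place of code of your own. Each camera call takes 0.05 s, during which the arm holds its last target.

## Task

Put the bench indexing head in drive: ease its black gear-change knob down while gently rocking the spindle to and fro with it until the hidden teeth drop into mesh and the knob goes fully home, never forcing tooth against tooth. Then, in drive, turn the swing arm anticlockwise (seen from above) until it rests against its stop post, let go, and leave the other things on the bench where they are.

Things in the scene. Friction and masses are not known exactly. Their poses are not given: they have to be found in the camera images.
- base: Fixed base of the indexing head: steel plate 200 x 200 x 12 mm with a grey round housing (diameter 110 mm) up to 72 mm and a slim steel stop post (13 mm thick, 95 mm high) near its +y edge. It carries the turntable. Origin: centre of its underside, on the vertical axis shared by turntable, spindle and knob; z up.
- head: Spindle column with spindle and knob; origin on the same axis at bench height. Six square teeth hidden under the knob's skirt (mean radius 26 mm, 60 degrees apart) mesh with six like teeth on the turntable. A gap is about 5 degrees wider than a tooth, so in any 60 degrees of turn one stretch of about 5 degrees lets the teeth in; where it lies cannot be seen and differs each time.
- spindle (a joint): Turn of the spindle about its vertical axis, rad, anticlockwise from above positive; in neutral it turns freely either way (drag about 0.02 N m). The knob always turns with the spindle, so rocking the knob rocks the spindle.
- knob (a joint): How far the gear-change knob is pushed down, m: 0 = right up (neutral), 0.014 = fully home (in drive, hard stop). Starts at 0 to 0.002, stays where it is left, slides with about 2 N of push. At 0.006 it stops on the tooth tips unless teeth face gaps. More than about 25 N on the tips drags the turntable round with the knob; over 40 N harms the teeth, also when pushing on at the arm's stop.
- knob_grip (a point): Grip point of the knob, on its axis, 13 mm below the top of a plain black upright bar: 66 mm long (this frame's x), 16 mm thick (y), 32 mm tall, standing on a round black skirt 75 mm in diameter whose top face is 19 mm below this point. Moves down and turns with the knob. About 150 mm above the bench at the start.
- turntable (a joint): Turn of the aluminium turntable and its swing arm about the same axis, rad, anticlockwise from above positive: 0 = arm against its stop post (hard limit); starts 0.45 to 0.75 short of it (negative). Drag about 0.14 N m, more if turned fast; stays where it is left. Turned by the knob once the teeth mesh, after up to 5 degrees of free play.
- swing_arm_end (a point): Outer end of the swing arm, 145 mm from the axis, 86 mm above the bench; the arm is 32 mm wide and carries a small dark clamp block (top at 118 mm above the bench) near its end.
- coupling: Bystander: threaded pipe coupling standing upright, 48 mm across, 62 mm tall; origin at the middle of its underside. Leave it where it is.
- bolt: Bystander: hex bolt standing on its head on a corner of the indexing head's base plate, 22 mm across, 35 mm tall; origin at the middle of its underside. Leave it where it is.
- drill: Bystander: twist drill lying flat, 110 mm long, 12 mm thick; origin at the middle of its length, on the underside. Leave it where it is.
- bracket: Bystander: bright L bracket, 70 x 60 mm, 60 mm tall; origin at the middle of its underside. Leave it where it is.
- wrench: Bystander: open wrench lying flat, 150 mm long; origin at the middle of its underside. Leave it where it is.

How it is judged:
By the outcome, as a careful person would: the job done as asked, in the order asked, and still so for the second after the job is handed in, with the robot touching nothing.
It also fails if it takes over 72 s, if anything falls off the work surface, if the arm or the gripper's body presses on something with over 40 N, if the wrist force passes 120 N, or if a joint passes its speed limit or range.

## Working session

There is one attempt and no reset: what is moved stays moved. The work goes in short steps, Python scripts to look and compute and a tool call to move; the robot and the scene stay as the last step left them, time stands still between calls to the robot, and variables do not carry over. Pictures are saved under pics/ and viewed, and the job is handed in when it is done.

Besides the shell and the picture viewer there is one more tool, called after "Request:" in YAML: its name, and indented under it one key for each argument. apply_moves: Moves the arm, as the interface text tells. Its arguments: {"type":"object","properties":{"targets":{"type":"array"},"grip":{"type":"number"},"force":{"type":"number"}},"required":["targets"]}

```bash
mkdir -p pics; ls; cat > h.py <<'E'
import numpy as np,cv2
from rig import readout,capture,ctrl,nets
def ray(c,uv):
    h=c["img"].shape[0]; f=h/2/np.tan(np.radians(c["fov_y"])/2)
    K=np.array([[f,0,c["cx"]],[0,f,c["cy"]],[0,0,1]])
    p=cv2.undistortPoints(np.array([[uv]],float),K,np.array(c["D"],float))[0,0]
    R=np.array(c["rotation"],float)
    if R.shape!=(3,3): raise Exception(R)
    return np.array(c["eye"],float),R@np.array([p[0],p[1],1])
def atz(c,uv,z):
    e,d=ray(c,uv); return e+d*(z-e[2])/d[2]
def proj(c,P):
    h=c["img"].shape[0]; f=h/2/np.tan(np.radians(c["fov_y"])/2)
    K=np.array([[f,0,c["cx"]],[0,f,c["cy"]],[0,0,1]])
    R=np.array(c["rotation"],float);e=np.array(c["eye"],float)
    X=(np.atleast_2d(P)-e)@R
    return cv2.projectPoints(X,np.zeros(3),np.zeros(3),K,np.array(c["D"],float))[0][:,0]
def save(c,n): cv2.imwrite("pics/"+n+".png",c["img"][:,:,::-1])
E
python3 - <<'E'
from h import *
print(readout.sense(),ctrl.grip_depth)
for n in ["scene","top","wrist"]:
    c=capture(n); save(c,n+"0"); print(n,c["fov_y"],c["eye"],c["rotation"],c["D"],c["cx"],c["cy"])
    for t in ["knob_grip","swing_arm_end","base","bolt","knob"]:
        print(t,[(round(d["score"],2),round(d["location"][0]*560,1),round(d["location"][1]*420,1)) for d in nets.boxes_of(n,t)][:3])
E
```

```text
pics
{'time_s': 0.0, 'joints': array([ 1.04261982e+00,  3.13450540e-01,  1.49845185e+00,  1.54337660e-05,
        1.33098291e+00, -2.23380824e-01]), 'dq': array([ 0.00162585, -0.0004248 , -0.0002326 , -0.00222549, -0.00027748,
        0.00183   ]), 'tau': array([ 5.02076873e-04, -4.12255275e+01, -2.59746248e+01, -1.87016603e-04,
        4.08823136e-03, -1.04067675e-05]), 'eef_pos': array([157.46504187, 500.65488099, 303.32917787]), 'ee_rot': array([-2.44169757e-04,  1.51810400e-01,  9.88409422e-01, -5.98471575e-04]), 'force': array([ 0.12114013, -0.66576837,  0.13823488]), 'wrist_torque': array([ 0.01577769,  0.01439338, -0.03497039]), 'grip_width': 1.002350625201056} 53.900000000000006
scene 50.465146000126154 [ 782.41326398 -288.85371843  858.88479321] [-0.25693506  0.93475304  0.23839099 -0.05823117] [-0.00183361  0.          0.          0.          0.        ] 273.69445133214964 207.86121919987764
knob_grip [(0.57, 146.1, 295.4)]
swing_arm_end [(0.57, 173.1, 300.0)]
base [(0.78, 168.4, 319.8), (0.6, 233.3, 236.4)]
bolt []
knob [(0.94, 147.2, 297.0)]
top 50.37629694973775 [ 427.94359789   89.91745442 1176.8802837 ] [-0.04778116  0.71328403 -0.6978512   0.04411987] [0.00745012 0.         0.         0.         0.        ] 280.6282396874417 217.94715694972206
knob_grip [(0.58, 389.1, 258.8)]
swing_arm_end [(0.63, 368.0, 247.4)]
base [(0.82, 372.1, 262.0)]
bolt [(0.62, 398.8, 193.2), (0.51, 411.8, 235.6)]
knob [(0.61, 386.8, 258.0)]
wrist 70.44094456636032 [ 93.68775365 521.39363308 375.08109789] [0.10909137 0.79868409 0.58637609 0.07978644] [-0.04667344  0.          0.          0.          0.        ] 276.78821848044413 204.37445760904913
knob_grip []
swing_arm_end []
base []
bolt []
knob []
```

View pics/scene0.png

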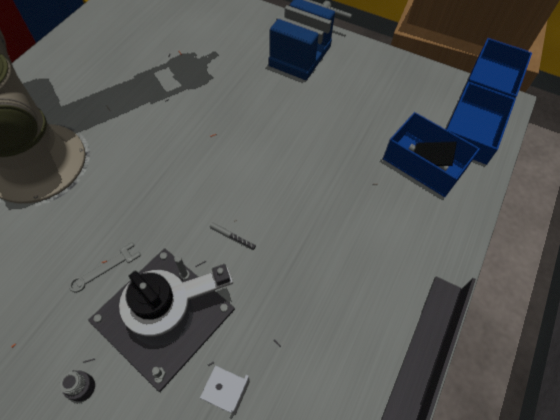

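View pics/top0.png

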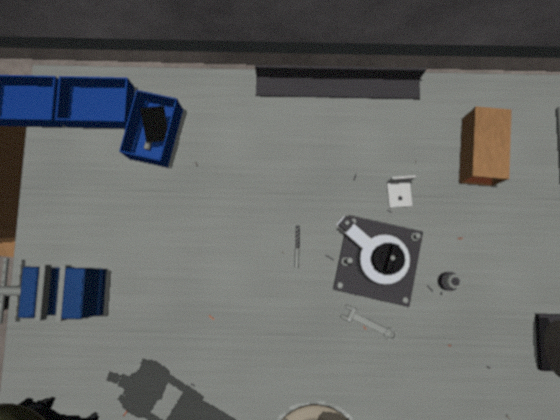

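The head is near top (386,259), with its arm pointing up-left to (345,224). I'll enlarge both crops.

```bash
sed -i 's/    if R.shape!=(3,3): raise Exception(R)\n//' h.py; python3 - <<'E'
s=open('h.py').read()
s=s.replace('    if R.shape!=(3,3): raise Exception(R)\n','').replace('R=np.array(c["rotation"],float)','R=rot(c)')
s+='''
from scipy.spatial.transform import Rotation as Ro
def rot(c):
    r=np.array(c["rotation"],float)
    return r if r.shape==(3,3) else Ro.from_quat(r[[1,2,3,0]]).as_matrix()
'''
open('h.py','w').write(s)
E
python3 - <<'E'
from h import *
for n,(x,y) in [("top",(325,200)),("scene",(85,240))]:
    c=capture(n)
    cr=c["img"][y:y+120 if n=="top" else y+150,x:x+120 if n=="top" else x+160]
    cv2.imwrite(f"pics/{n}1.png",cv2.resize(cr,None,fx=5 if n=="top" else 4,fy=5 if n=="top" else 4,interpolation=cv2.INTER_CUBIC)[:,:,::-1])
    print(n, "axis check" ,rot(c).round(2).tolist())
    print(atz(c,(389,258) if n=="top" else (146,286),163))
E
```

```text
top axis check [[0.02, -0.99, 0.13], [-1.0, -0.02, 0.01], [-0.0, -0.13, -0.99]]
[ 474.5082251  -150.26639689  163.        ]
scene axis check [[0.88, 0.42, -0.23], [0.48, -0.75, 0.45], [0.01, -0.51, -0.86]]
[ 483.01209165 -154.68976808  163.        ]
```

View pics/top1.png

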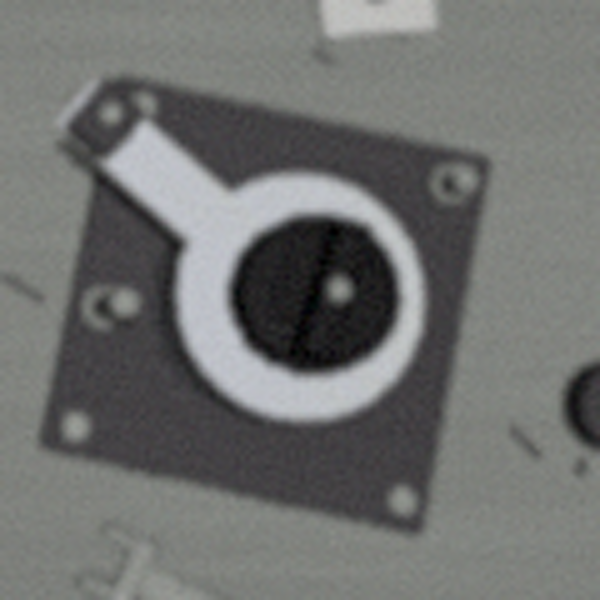

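View pics/scene1.png

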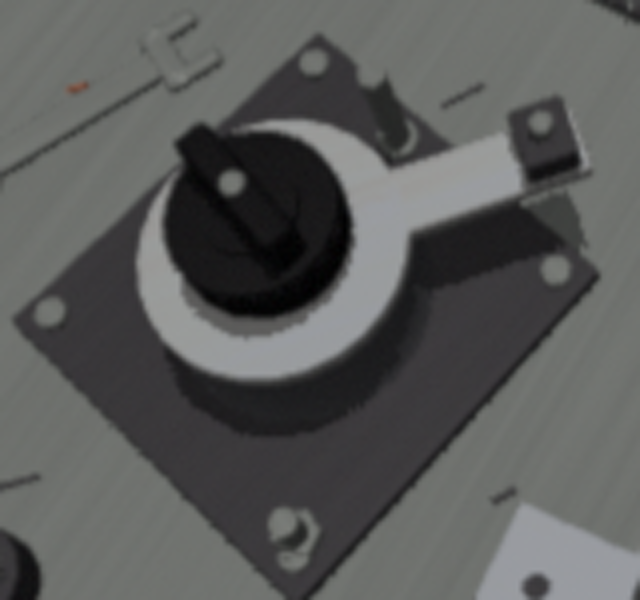

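```bash
python3 - <<'E'
from h import *
T=capture("top");S=capture("scene")
t=lambda u,v:(325+u/5,200+v/5)
s=lambda u,v:(85+u/4,240+v/4)
print("skirt top",atz(T,t(315,295),131)[:2],"disc",atz(T,t(301,297),90)[:2])
pl=[atz(T,t(*p),12)[:2] for p in [(125,78),(489,157),(420,530),(42,445)]]
print("plate",np.mean(pl,0),pl)
pl=[atz(S,s(*p),12)[:2] for p in [(318,35),(598,272),(295,600),(14,320)]]
print("plateS",np.mean(pl,0),pl)
print("dot",atz(T,t(339,290),163),atz(S,s(232,182),163))
print("armblk",atz(T,t(112,112),118),atz(S,s(540,122),118))
for n,c,(x,y),k,sz in [("top",T,(360,230),12,50),("scene",S,(120,265),12,60)]:
    cr=c["img"][y:y+sz,x:x+sz].astype(float); cr=np.clip((cr/110)**.6*255,0,255).astype(np.uint8)
    cv2.imwrite(f"pics/{n}2.png",cv2.resize(cr,None,fx=600/sz/1.01,fy=600/sz/1.01,interpolation=cv2.INTER_CUBIC)[:,:,::-1])
E
```

```text
skirt top [ 473.60165621 -155.4983091 ] disc [ 474.2747346  -158.34113051]
plate [ 475.48022093 -159.45849518] [array([590.40612621, -84.67689023]), array([ 552.79552832, -274.9183894 ]), array([ 360.06303267, -235.92430136]), array([398.65619653, -42.31439973])]
plateS [ 479.03466046 -156.51841443] [array([402.47975942, -40.87417458]), array([595.70766868, -79.67305119]), array([ 554.72763077, -271.95325154]), array([ 363.22358299, -233.57318039])]
dot [ 474.69933016 -158.83762352  163.        ] [ 478.19936546 -156.34284234  163.        ]
armblk [559.10565437 -62.623234   118.        ] [561.23199878 -59.48878252 118.        ]
```

View pics/top2.png

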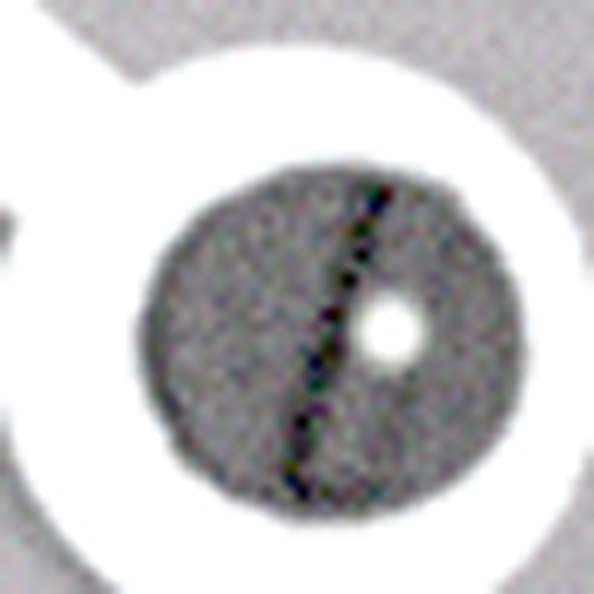

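View pics/scene2.png

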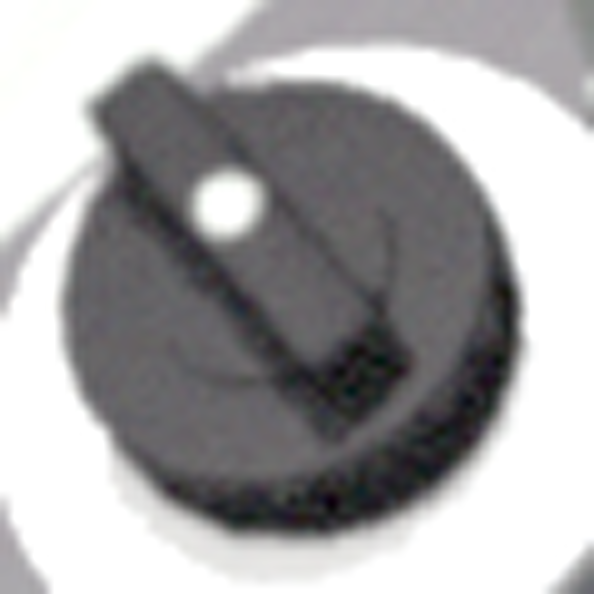

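```bash
python3 - <<'E'
from h import *
T=capture("top");S=capture("scene");W=capture("wrist")
s=lambda u,v:(120+u/9.9,265+v/9.9); t=lambda u,v:(360+u/11.88,230+v/11.88)
P=[atz(S,s(*p),163)[:2] for p in [(95,105),(155,55),(375,308),(310,375)]]
print(np.round(P,1))
d=(P[3]-P[0])+(P[2]-P[1]); print(np.degrees(np.arctan2(d[1],d[0])),np.mean(P,0),np.linalg.norm(d)/2,np.linalg.norm(P[1]-P[0]))
a=atz(T,t(380,190),140)-atz(T,t(290,490),140);print(np.degrees(np.arctan2(a[1],a[0])),np.linalg.norm(a))
q=readout.sense()["ee_rot"];print(Ro.from_quat(np.array(q)[[1,2,3,0]]).as_matrix().round(3))
E
```

```text
[[ 448.3 -153. ]
 [ 451.6 -141. ]
 [ 510.2 -159.4]
 [ 507.6 -173.7]]
-18.364882095580104 [ 479.44532595 -156.78732355] 62.09812234534618 12.459723200201875
-17.101272304666733 61.28668921632793
[[-0.954  0.3   -0.   ]
 [ 0.3    0.954 -0.   ]
 [ 0.    -0.    -1.   ]]
```

Request:
apply_moves:
  targets:
    - [-3.14,-3.33,0,0]
    - [-3.14,-3.33,0,0]
    - [-3.14,-3.33,0,0]
    - [-3.14,-3.33,0,0]
    - [-3.14,-3.33,0,0]
    - [-3.14,-3.33,0,0]
    - [-3.14,-3.33,0,0]
    - [-3.14,-3.33,0,0]

```text
time_s: 2.05
eef_pos: [317.6, 169.6, 304.2]
ee_rot: [0.0, 0.152, 0.988, 0.0]
force: [0.1, 0.4, -0.2]
grip_width: 1.003
```

Request:
apply_moves:
  targets:
    - [-3.14,-3.33,0,0]
    - [-3.14,-3.33,0,0]
    - [-3.14,-3.33,0,0]
    - [-3.14,-3.33,0,0]
    - [-3.14,-3.33,0,0]
    - [-3.14,-3.33,0,0]
    - [-3.14,-3.33,0,0]
    - [-3.14,-3.33,0,0]

```text
time_s: 2.85
eef_pos: [477.4, -160.2, 303.9]
ee_rot: [0.0, 0.152, 0.988, -0.0]
force: [0.2, 0.1, -0.2]
grip_width: 0.998
```

Request:
apply_moves:
  targets:
    - [0,0,0,-8.5]
    - [0,0,0,-8.5]
    - [0,0,0,-8.5]
    - [0,0,0,-8.5]
    - [0,0,0,-8.5]
    - [0,0,0,-8.5]
    - [0,0,0,-8.5]
    - [0,0,0,-8.5]

```text
time_s: 3.65
eef_pos: [490.9, -131.4, 302.8]
ee_rot: [-0.012, -0.407, 0.913, -0.011]
force: [1.3, 0.0, -0.6]
grip_width: 0.999
```

```bash
python3 - <<'E'
from h import *
r=readout.sense();print(r["time_s"],r["eef_pos"],r["joints"],r["ee_rot"])
E
```

```text
3.65 [ 490.88550573 -131.44367229  302.79907212] [-0.48067029  0.27902784  1.54627283 -0.03325431  1.31490678 -2.88082192] [-0.01212246 -0.40668051  0.91342852 -0.01059938]
```

Request:
apply_moves:
  targets:
    - [0,0,0,8.5]
    - [0,0,0,8.5]
    - [0,0,0,8.5]
    - [0,0,0,8.5]
    - [0,0,0,8.5]
    - [0,0,0,8.5]
    - [0,0,0,8.5]
    - [0,0,0,8.5]

```text
time_s: 4.45
eef_pos: [491.3, -129.5, 302.7]
ee_rot: [-0.004, 0.176, 0.984, -0.015]
force: [-0.2, -0.4, -0.6]
grip_width: 1.005
```

```bash
python3 - <<'E'
from h import *
r=readout.sense();print(r["time_s"],r["eef_pos"],r["joints"],r["ee_rot"])
E
```

```text
4.45 [ 491.31927943 -129.48133709  302.65984935] [-0.47717378  0.27907319  1.54656644 -0.03207903  1.31513477 -1.68681726] [-0.00414454  0.17558975  0.98434101 -0.0149611 ]
```

Request:
apply_moves:
  targets:
    - [0,0,0,8.5]
    - [0,0,0,8.5]
    - [0,0,0,8.5]
    - [0,0,0,8.5]
    - [0,0,0,8.5]
    - [0,0,0,8.5]
    - [0,0,0,8.5]
    - [0,0,0,8.5]

```text
time_s: 5.25
eef_pos: [491.3, -129.5, 302.7]
ee_rot: [0.005, 0.696, 0.718, -0.015]
force: [0.2, -0.7, 0.2]
grip_width: 1.0
```

Request:
apply_moves:
  targets:
    - [0,0,0,8.5]
    - [0,0,0,8.5]
    - [0,0,0,8.5]
    - [0,0,0,8.5]
    - [0,0,0,8.5]
    - [0,0,0,8.5]
    - [0,0,0,8.5]
    - [0,0,0,8.5]

```text
time_s: 6.05
eef_pos: [491.3, -129.5, 302.7]
ee_rot: [0.012, 0.978, 0.206, -0.009]
force: [0.5, -0.1, -0.9]
grip_width: 0.995
```

```bash
cat >> h.py <<'E'
def pose():
    r=readout.sense();R=Ro.from_quat(np.array(r["ee_rot"])[[1,2,3,0]]).as_matrix();return r,R
def go(x,y,z,bar):
    "cm in tool axes to bring grasp pt to xyz; turn deg to bring tool y perpendicular to bar"
    r,R=pose(); g=np.array(r["eef_pos"])+R[:,2]*ctrl.grip_depth
    print("t",r["time_s"],"grasp",g.round(1),"toolz",R[:,2].round(4),"F",np.round(r["force"],1),"q",np.round(r["joints"],3),"gw",round(r["grip_width"],3))
    xa=np.degrees(np.arctan2(R[1,0],R[0,0])); e=(bar-xa+90)%180-90
    print("tool x yaw",xa.round(2),"shift cm",((R.T@(np.array([x,y,z])-g))/10).round(3),"turn first/after",round(-e,2))
E
python3 - <<'E'
from h import *
go(476.5,-157.7,230,-18)
c=capture("wrist");save(c,"w1")
for t in ["knob_grip","knob"]: print([(round(d["score"],2),d["location"][0]*560,d["location"][1]*420) for d in nets.boxes_of("wrist",t)][:2])
E
```

```text
t 6.05 grasp [ 490.6 -131.   248.8] toolz [-0.0133 -0.028  -0.9995] F [ 0.5 -0.1 -0.9] q [-0.477  0.279  1.547 -0.032  1.315  0.687] gw 0.995
tool x yaw 23.76 shift cm [-2.323  1.835  1.974] turn first/after 41.76
[(0.94, 292.992, 221.802), (0.19, 376.59999999999997, 179.802)]
[(0.69, 294.672, 224.784)]
```

View pics/w1.png

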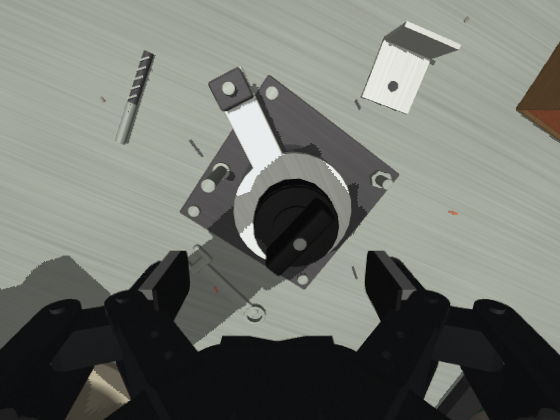

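```bash
python3 - <<'E'
from h import *
c=capture("wrist")
print("dot",atz(c,(300,244),163))
cr=c["img"][170:290,240:360].astype(float);cr=np.clip((cr/110)**.6*255,0,255).astype(np.uint8)
cv2.imwrite("pics/w2.png",cv2.resize(cr,None,fx=5,fy=5,interpolation=cv2.INTER_CUBIC)[:,:,::-1])
E
```

```text
dot [ 476.85534814 -158.90088322  163.        ]
```

View pics/w2.png

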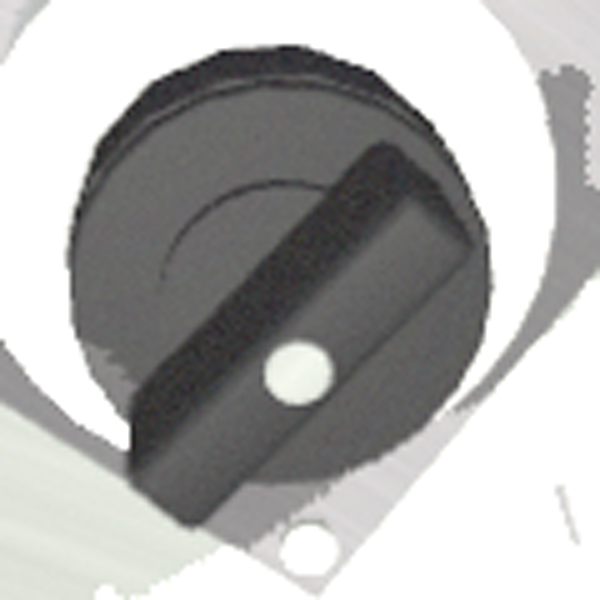

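```bash
python3 - <<'E'
from h import *
c=capture("wrist")
P=[atz(c,(240+u/5,170+v/5),163)[:2] for u,v in [(410,195),(470,242),(190,528),(132,470)]]
d=P[0]-P[3]+P[1]-P[2];b=np.degrees(np.arctan2(d[1],d[0]));print(np.mean(P,0),b,np.linalg.norm(d)/2)
go(476.7,-158.2,230,b)
E
```

```text
[ 477.73254528 -157.96306203] -17.618982742661366 62.48683754484561
t 6.3 grasp [ 490.6 -131.   248.8] toolz [-0.0134 -0.028  -0.9995] F [ 0.  -0.2 -1.1] q [-0.477  0.279  1.547 -0.032  1.315  0.677] gw 1.002
tool x yaw 24.32 shift cm [-2.342  1.869  1.974] turn first/after 41.94
```

Request:
apply_moves:
  targets:
    - [-2.35,1.87,0,0]
    - [0,0,0,8.4]
    - [0,0,0,8.4]
    - [0,0,0,8.4]
    - [0,0,0,8.4]
    - [0,0,0,8.4]
    - [0,0,0,0]
    - [0,0,0,0]
  grip: 6.0

```text
time_s: 7.1
eef_pos: [477.5, -156.1, 303.6]
ee_rot: [0.015, 0.988, -0.153, -0.005]
force: [-0.1, -0.1, 0.7]
grip_width: 0.705
```

```bash
python3 - <<'E'
from h import *
go(477,-158,156,-17.8)
print(ctrl.grip_depth)
c=capture("wrist");save(c,"w3")
E
```

```text
t 7.1 grasp [ 476.8 -157.6  249.7] toolz [-0.0134 -0.028  -0.9995] F [-0.1 -0.1  0.7] q [-0.538  0.265  1.563 -0.032  1.311  1.347] gw 0.705
tool x yaw -17.57 shift cm [ 0.072 -0.259  9.367] turn first/after 0.23
53.900000000000006
```

View pics/w3.png

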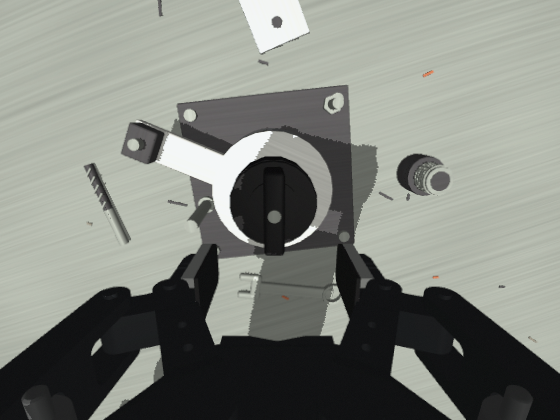

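Request:
apply_moves:
  targets:
    - [0.07,-0.26,3,0]
    - [0,0,3,0]
    - [0,0,2.3,0.2]
    - [0,0,1,0]
    - [0,0,0,0]
  grip: 6.0

```text
time_s: 7.65
eef_pos: [477.5, -156.4, 209.8]
ee_rot: [0.015, 0.988, -0.156, -0.005]
force: [0.1, -0.6, 0.1]
grip_width: 0.703
```

```bash
python3 - <<'E'
from h import *
go(477,-158,156,-17.8)
c=capture("wrist");save(c,"w4")
E
```

```text
t 7.65 grasp [ 476.7 -157.9  156. ] toolz [-0.0151 -0.027  -0.9995] F [ 0.1 -0.6  0.1] q [-0.539  0.363  1.69  -0.035  1.087  1.362] gw 0.703
tool x yaw -17.97 shift cm [ 0.032  0.005 -0.003] turn first/after -0.17
```

View pics/w4.png

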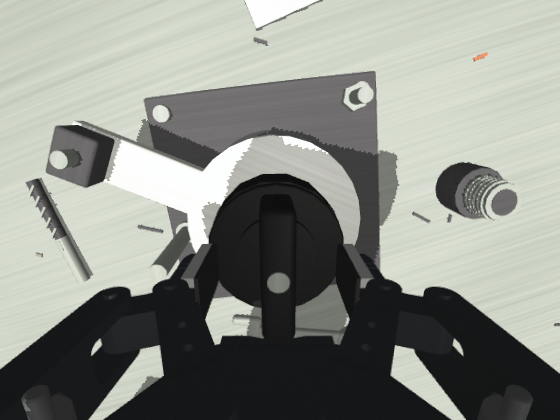

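Request:
apply_moves:
  targets:
    - [0,0,0,0]
    - [0,0,0,0]
    - [0,0,0,0]
    - [0,0,0,0]
    - [0,0,0,0]
    - [0,0,0,0]
    - [0,0,0,0]
  grip: 1.0
  force: 25

```text
time_s: 8.4
eef_pos: [477.9, -156.6, 210.7]
ee_rot: [0.015, 0.987, -0.157, -0.004]
force: [1.0, -1.5, 2.2]
grip_width: 0.182
```

```bash
python3 - <<'E'
from h import *
go(477,-158,156,-17.8);print(pose()[0]["wrist_torque"])
E
```

```text
t 8.4 grasp [ 477.2 -158.1  156.9] toolz [-0.0126 -0.0283 -0.9995] F [ 1.  -1.5  2.2] q [-0.539  0.362  1.689 -0.035  1.087  1.364] gw 0.182
tool x yaw -18.08 shift cm [-0.027 -0.009  0.086] turn first/after -0.28
[ 0.07330443 -0.30484563 -0.05837928]
```

Request:
apply_moves:
  targets:
    - [0,0,0.1,2]
    - [0,0,0.1,-2]
    - [0,0,0.1,0]

```text
time_s: 8.7
eef_pos: [477.9, -156.7, 207.7]
ee_rot: [0.015, 0.987, -0.157, -0.004]
force: [2.1, -2.2, 1.3]
grip_width: 0.185
```

Request:
apply_moves:
  targets:
    - [0,0,0.05,2]
    - [0,0,0.05,-2]
    - [0,0,0,0]

```text
time_s: 9.0
eef_pos: [477.9, -156.6, 206.6]
ee_rot: [0.015, 0.987, -0.157, -0.004]
force: [2.6, -1.6, 1.5]
grip_width: 0.187
```

Request:
apply_moves:
  targets:
    - [0,0,0.05,2]
    - [0,0,0.05,-2]
    - [0,0,0,0]

```text
time_s: 9.3
eef_pos: [477.9, -156.7, 205.7]
ee_rot: [0.015, 0.987, -0.157, -0.004]
force: [3.4, -1.6, 1.5]
grip_width: 0.181
```

Request:
apply_moves:
  targets:
    - [0,0,0.05,2]
    - [0,0,0,-2]
    - [0,0,0,0]

```text
time_s: 9.6
eef_pos: [477.9, -156.7, 205.5]
ee_rot: [0.015, 0.987, -0.158, -0.004]
force: [1.9, -1.3, 4.7]
grip_width: 0.186
```

Request:
apply_moves:
  targets:
    - [0,0,0.05,2]
    - [0,0,0,-2]
    - [0,0,0,0]

```text
time_s: 9.9
eef_pos: [477.9, -156.7, 205.4]
ee_rot: [0.015, 0.987, -0.158, -0.004]
force: [0.1, 0.8, 10.3]
grip_width: 0.183
```

Request:
apply_moves:
  targets:
    - [0,0,0,-2]
    - [0,0,0,-2]
    - [0,0,0,0]

```text
time_s: 10.2
eef_pos: [477.9, -156.6, 205.4]
ee_rot: [0.015, 0.992, -0.123, -0.004]
force: [1.0, 0.7, 8.7]
grip_width: 0.181
```

```bash
python3 - <<'E'
from h import *
go(477,-158,156,-17.8);print(pose()[0]["wrist_torque"])
E
```

```text
t 10.2 grasp [ 477.3 -158.2  151.5] toolz [-0.0121 -0.0284 -0.9995] F [1.  0.7 8.7] q [-0.539  0.369  1.695 -0.035  1.073  1.295] gw 0.181
tool x yaw -14.14 shift cm [-0.035  0.005 -0.449] turn first/after 3.66
[ 0.55524551 -0.27973314  0.01915541]
```

Request:
apply_moves:
  targets:
    - [0,0,0,-2]
    - [0,0,0,-2]
    - [0,0,0,0]

```text
time_s: 10.5
eef_pos: [478.0, -156.6, 205.4]
ee_rot: [0.015, 0.996, -0.088, -0.005]
force: [-0.8, 1.7, 9.7]
grip_width: 0.185
```

Request:
apply_moves:
  targets:
    - [0,0,0,-2]
    - [0,0,0,-2]
    - [0,0,0,0]

```text
time_s: 10.8
eef_pos: [478.0, -156.5, 205.4]
ee_rot: [0.014, 0.998, -0.053, -0.005]
force: [0.8, 1.9, 10.4]
grip_width: 0.187
```

Request:
apply_moves:
  targets:
    - [0,0,0,-2]
    - [0,0,0,-2]
    - [0,0,0,0]

```text
time_s: 11.1
eef_pos: [478.0, -156.5, 205.4]
ee_rot: [0.014, 1.0, -0.019, -0.006]
force: [0.3, 1.8, 9.5]
grip_width: 0.187
```

Request:
apply_moves:
  targets:
    - [0,0,0,-2]
    - [0,0,0,-2]
    - [0,0,0,0]

```text
time_s: 11.4
eef_pos: [478.0, -156.4, 205.4]
ee_rot: [0.014, 1.0, 0.016, -0.006]
force: [1.1, 1.9, 9.3]
grip_width: 0.185
```

Request:
apply_moves:
  targets:
    - [0,0,0,-2]
    - [0,0,0,-2]
    - [0,0,0,0]

```text
time_s: 11.7
eef_pos: [478.0, -156.3, 205.3]
ee_rot: [0.014, 0.999, 0.051, -0.007]
force: [1.3, 2.0, 10.2]
grip_width: 0.185
```

Request:
apply_moves:
  targets:
    - [0,0,0,-2]
    - [0,0,0,-2]
    - [0,0,0,0]

```text
time_s: 12.0
eef_pos: [478.0, -156.3, 205.3]
ee_rot: [0.013, 0.996, 0.086, -0.007]
force: [1.4, 3.1, 9.9]
grip_width: 0.185
```

Request:
apply_moves:
  targets:
    - [0,0,0,-2]
    - [0,0,0,-2]
    - [0,0,0,0]

```text
time_s: 12.3
eef_pos: [478.0, -156.3, 205.4]
ee_rot: [0.013, 0.993, 0.121, -0.008]
force: [1.0, 3.0, 9.9]
grip_width: 0.182
```

Request:
apply_moves:
  targets:
    - [0,0,0,-2]
    - [0,0,0,-2]
    - [0,0,0,0]

```text
time_s: 12.6
eef_pos: [478.0, -156.2, 205.3]
ee_rot: [0.013, 0.988, 0.155, -0.008]
force: [1.3, 3.0, 10.3]
grip_width: 0.184
```

Request:
apply_moves:
  targets:
    - [0,0,0,-2]
    - [0,0,0,-2]
    - [0,0,0,0]

```text
time_s: 12.9
eef_pos: [477.9, -156.2, 205.3]
ee_rot: [0.012, 0.982, 0.19, -0.009]
force: [1.6, 3.1, 9.7]
grip_width: 0.191
```

```bash
python3 - <<'E'
from h import *
go(477,-158,156,-17.8);print(pose()[0]["wrist_torque"])
c=capture("scene");save(c,"s3")
E
```

```text
t 12.9 grasp [ 477.2 -157.7  151.4] toolz [-0.0124 -0.0273 -0.9995] F [1.6 3.1 9.7] q [-0.538  0.369  1.696 -0.034  1.074  0.667] gw 0.191
tool x yaw 21.85 shift cm [-0.043  0.033 -0.456] turn first/after 39.65
[ 0.91546466 -0.2801332  -0.15644801]
```

View pics/s3.png

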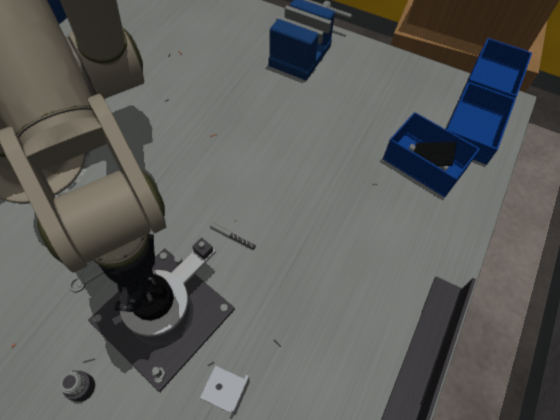

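```bash
python3 - <<'E'
from h import *
c=capture("wrist");save(c,"w5")
S=capture("scene")
x,y=130,220
cv2.imwrite("pics/s4.png",cv2.resize(S["img"][y:y+110,x:x+110],None,fx=5.4,fy=5.4,interpolation=cv2.INTER_CUBIC)[:,:,::-1])
E
```

```text
(no output)
```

View pics/w5.png

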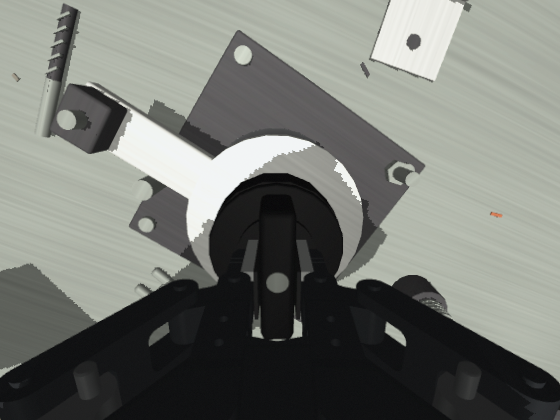

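View pics/s4.png

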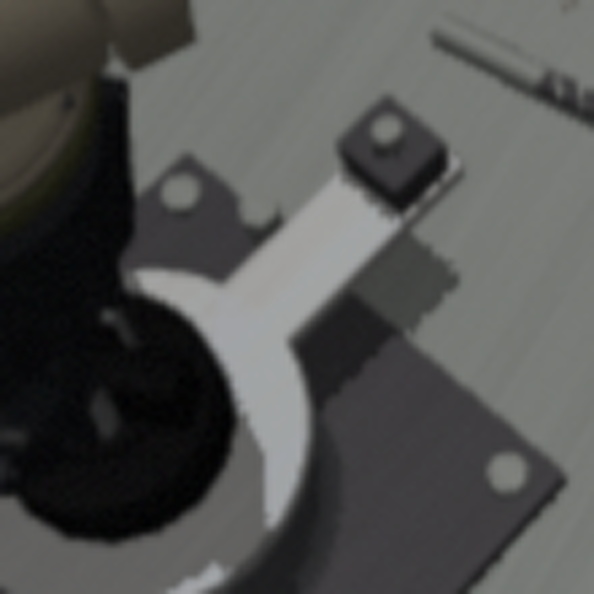

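```bash
python3 - <<'E'
from h import *
S=capture("scene");W=capture("wrist")
for n,p in [("S0",atz(S,(85+540/4,240+122/4),120)),("S1",atz(S,(130+387/5.4,220+130/5.4),120)),("W1",atz(W,(66,120),120))]:
    print(n,p,np.degrees(np.arctan2(p[1]+157,p[0]-478)))
print("post",atz(W,(140,190),95), atz(S,(130+258/5.4,220+215/5.4),95))
E
```

```text
S0 [561.82907209 -60.10794743 120.        ] 49.13429378451384
S1 [504.92465846 -32.0757628  120.        ] 77.83721291477077
W1 [502.46326037 -33.08990269 120.        ] 78.83186196255737
post [470.85351487 -69.82528296  95.        ] [474.47447894 -71.90492584  95.        ]
```

Request:
apply_moves:
  targets:
    - [0,0,-0.05,0]
    - [0,0,0,-2]
    - [0,0,0,-2]
    - [0,0,0,0]

```text
time_s: 13.55
eef_pos: [477.8, -156.1, 205.4]
ee_rot: [0.012, 0.974, 0.224, -0.009]
force: [1.3, 3.5, 5.4]
grip_width: 0.186
```

```bash
python3 - <<'E'
from h import *
go(477,-158,156,-17.8);print(pose()[0]["wrist_torque"])
E
```

```text
t 13.55 grasp [ 477.2 -157.6  151.5] toolz [-0.0128 -0.0271 -0.9995] F [1.3 3.5 5.4] q [-0.538  0.369  1.696 -0.034  1.075  0.597] gw 0.186
tool x yaw 25.87 shift cm [-0.042  0.037 -0.449] turn first/after 43.67
[ 0.89126464 -0.4381618  -0.06073316]
```

Request:
apply_moves:
  targets:
    - [0,0,0,-2]
    - [0,0,0,-2]
    - [0,0,0,0]

```text
time_s: 13.85
eef_pos: [477.8, -156.1, 205.3]
ee_rot: [0.011, 0.966, 0.258, -0.01]
force: [2.7, 2.7, 6.7]
grip_width: 0.178
```

Request:
apply_moves:
  targets:
    - [0,0,0,-2]
    - [0,0,0,-2]
    - [0,0,0,0]

```text
time_s: 14.15
eef_pos: [477.8, -156.1, 205.3]
ee_rot: [0.011, 0.956, 0.291, -0.01]
force: [2.3, 3.5, 6.4]
grip_width: 0.182
```

Request:
apply_moves:
  targets:
    - [0,0,0,-2]
    - [0,0,0,-2]
    - [0,0,0,0]

```text
time_s: 14.45
eef_pos: [477.7, -156.0, 205.3]
ee_rot: [0.011, 0.946, 0.325, -0.011]
force: [2.7, 3.4, 6.3]
grip_width: 0.183
```

```bash
python3 - <<'E'
from h import *
go(477,-158,156,-17.8);print(pose()[0]["wrist_torque"])
c=capture("wrist");save(c,"w6")
for x in [(66,120)]: pass
E
```

```text
t 14.45 grasp [ 477.  -157.5  151.4] toolz [-0.0133 -0.0269 -0.9996] F [2.7 3.4 6.3] q [-0.538  0.369  1.696 -0.034  1.075  0.388] gw 0.183
tool x yaw 37.88 shift cm [-0.045  0.046 -0.454] turn first/after 55.68
[ 0.91546408 -0.2844406   0.03114897]
```

View pics/w6.png

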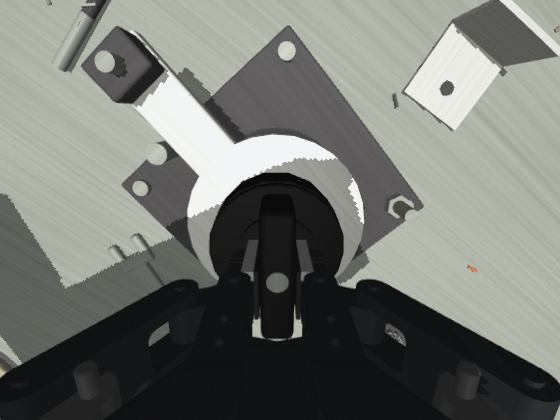

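```bash
python3 - <<'E'
from h import *
W=capture("wrist")
p=atz(W,(105,62),120);print(p,np.degrees(np.arctan2(p[1]+157.5,p[0]-477.3)))
E
```

```text
[502.63799885 -33.44670076 120.        ] 78.45606875824113
```

Request:
apply_moves:
  targets:
    - [0,0,0,-2]
    - [0,0,0,-2]
    - [0,0,0,0]

```text
time_s: 14.85
eef_pos: [477.7, -156.0, 205.3]
ee_rot: [0.01, 0.934, 0.357, -0.011]
force: [2.6, 2.8, 6.8]
grip_width: 0.181
```

Request:
apply_moves:
  targets:
    - [0,0,0,-2]
    - [0,0,0,-2]
    - [0,0,0,0]

```text
time_s: 15.15
eef_pos: [477.7, -156.0, 205.3]
ee_rot: [0.01, 0.921, 0.39, -0.011]
force: [1.0, 4.1, 6.5]
grip_width: 0.182
```

Request:
apply_moves:
  targets:
    - [0,0,0,-2]
    - [0,0,0,-2]
    - [0,0,0,0]

```text
time_s: 15.45
eef_pos: [477.6, -156.0, 205.1]
ee_rot: [0.009, 0.907, 0.422, -0.012]
force: [2.2, 4.1, 5.1]
grip_width: 0.182
```

Request:
apply_moves:
  targets:
    - [0,0,0,-2]
    - [0,0,0,-2]
    - [0,0,0,0]

```text
time_s: 15.75
eef_pos: [477.6, -155.9, 204.7]
ee_rot: [0.009, 0.891, 0.453, -0.012]
force: [3.2, 3.9, 2.4]
grip_width: 0.184
```

Request:
apply_moves:
  targets:
    - [0,0,0,1]
    - [0,0,0.05,0]
    - [0,0,0.05,0]
    - [0,0,0,0]

```text
time_s: 16.15
eef_pos: [477.6, -156.0, 203.6]
ee_rot: [0.009, 0.896, 0.445, -0.012]
force: [2.6, 4.3, 1.7]
grip_width: 0.183
```

```bash
python3 - <<'E'
from h import *
go(477,-158,156,-17.8);print(pose()[0]["wrist_torque"])
E
```

```text
t 16.15 grasp [ 476.8 -157.4  149.8] toolz [-0.014  -0.0264 -0.9996] F [2.6 4.3 1.7] q [-0.538  0.371  1.698 -0.034  1.072  0.127] gw 0.183
tool x yaw 52.82 shift cm [-0.057  0.056 -0.621] turn first/after 70.62
[ 0.94874126 -0.58571363 -0.0049449 ]
```

Request:
apply_moves:
  targets:
    - [0,0,0.1,0.5]
    - [0,0,0.1,-0.5]
    - [0,0,0.1,0.5]
    - [0,0,0,-0.5]

```text
time_s: 16.55
eef_pos: [477.5, -156.0, 200.7]
ee_rot: [0.009, 0.896, 0.445, -0.012]
force: [3.7, 5.6, 1.3]
grip_width: 0.179
```

Request:
apply_moves:
  targets:
    - [0,0,0.1,0.5]
    - [0,0,0.1,-0.5]
    - [0,0,0.05,0]
    - [0,0,0,0]

```text
time_s: 16.95
eef_pos: [477.6, -156.0, 198.2]
ee_rot: [0.009, 0.896, 0.445, -0.012]
force: [2.5, 5.0, 1.7]
grip_width: 0.183
```

Request:
apply_moves:
  targets:
    - [0,0,0.05,0]
    - [0,0,0,0]

```text
time_s: 17.15
eef_pos: [477.5, -156.0, 197.7]
ee_rot: [0.009, 0.895, 0.445, -0.012]
force: [4.7, 5.3, 2.0]
grip_width: 0.183
```

Request:
apply_moves:
  targets:
    - [0,0,0.05,0]
    - [0,0,0,0]

```text
time_s: 17.35
eef_pos: [477.6, -156.0, 197.3]
ee_rot: [0.009, 0.896, 0.445, -0.012]
force: [3.6, 6.0, 2.4]
grip_width: 0.178
```

Request:
apply_moves:
  targets:
    - [0,0,0.05,0]
    - [0,0,0,0]

```text
time_s: 17.55
eef_pos: [477.6, -156.0, 197.3]
ee_rot: [0.009, 0.895, 0.445, -0.012]
force: [1.4, 7.1, 8.4]
grip_width: 0.182
```

Request:
apply_moves:
  targets:
    - [0,0,0.05,0]
    - [0,0,0,0]

```text
time_s: 17.75
eef_pos: [477.6, -156.0, 197.2]
ee_rot: [0.009, 0.895, 0.445, -0.012]
force: [1.0, 7.3, 11.3]
grip_width: 0.185
```

Request:
apply_moves:
  targets:
    - [0,0,-0.05,0]
    - [0,0,0,0]
    - [0,0,0,0]
    - [0.02,0,0,0]
  grip: 4.0

```text
time_s: 18.15
eef_pos: [477.5, -156.8, 196.8]
ee_rot: [0.009, 0.895, 0.445, -0.013]
force: [-0.8, -0.2, 0.2]
grip_width: 0.465
```

Request:
apply_moves:
  targets:
    - [0,0,0,0]
    - [0,0,0,0]
    - [0,0,0,0]
    - [0,0,0,0]
    - [0,0,0,0]
  grip: 1.0
  force: 30

```text
time_s: 18.65
eef_pos: [477.3, -156.5, 197.0]
ee_rot: [0.009, 0.895, 0.446, -0.013]
force: [-5.2, 2.6, 4.4]
grip_width: 0.176
```

```bash
python3 - <<'E'
from h import *
go(477,-158,156,-17.8);print(pose()[0]["wrist_torque"])
E
```

```text
t 18.65 grasp [ 476.5 -157.9  143.2] toolz [-0.0147 -0.0273 -0.9995] F [-5.2  2.6  4.4] q [-0.539  0.38   1.705 -0.036  1.056  0.126] gw 0.176
tool x yaw 52.92 shift cm [-0.013  0.05  -1.283] turn first/after 70.72
[0.48010828 0.84255209 0.00581051]
```

Request:
apply_moves:
  targets:
    - [0,0,0,2]
    - [0,0,0,2]
    - [0,0,0,2]
    - [0,0,0,2]
    - [0,0,0,0]

```text
time_s: 19.15
eef_pos: [477.3, -156.4, 197.0]
ee_rot: [0.01, 0.924, 0.382, -0.012]
force: [-4.8, 3.4, 4.3]
grip_width: 0.182
```

Request:
apply_moves:
  targets:
    - [0,0,0,3]
    - [0,0,0,3]
    - [0,0,0,3]
    - [0,0,0,3]
    - [0,0,0,3]
    - [0,0,0,3]
    - [0,0,0,3]
    - [0,0,0,3]

```text
time_s: 19.95
eef_pos: [477.2, -156.4, 197.1]
ee_rot: [0.012, 0.983, 0.181, -0.01]
force: [-4.5, 1.3, 6.9]
grip_width: 0.178
```

```bash
python3 - <<'E'
from h import *
go(477,-158,156,-17.8);print(pose()[0]["wrist_torque"])
c=capture("wrist");save(c,"w7")
E
```

```text
t 19.95 grasp [ 476.4 -157.9  143.2] toolz [-0.0151 -0.027  -0.9995] F [-4.5  1.3  6.9] q [-0.539  0.38   1.705 -0.036  1.057  0.686] gw 0.178
tool x yaw 20.82 shift cm [ 0.018  0.056 -1.281] turn first/after 38.62
[0.95300241 1.23277262 0.23960176]
```

View pics/w7.png

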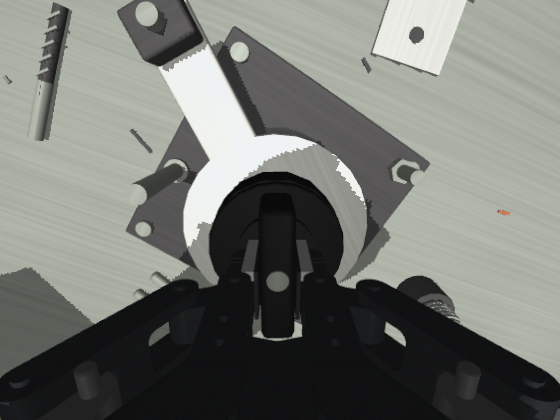

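Drive is confirmed: the arm turned back with the knob, and its block is now at wrist (147,14). Next I turn it anticlockwise to the stop.

Request:
apply_moves:
  targets:
    - [0,0,0,-3]
    - [0,0,0,-3]
    - [0,0,0,-3]
    - [0,0,0,-3]
    - [0,0,0,-3]
    - [0,0,0,-3]
    - [0,0,0,-3]
    - [0,0,0,-3]

```text
time_s: 20.8
eef_pos: [477.3, -156.4, 197.0]
ee_rot: [0.01, 0.924, 0.383, -0.012]
force: [-4.4, 2.9, 4.9]
grip_width: 0.181
```

Request:
apply_moves:
  targets:
    - [0,0,0,-2]
    - [0,0,0,-2]
    - [0,0,0,-1]
    - [0,0,0,0]

```text
time_s: 21.2
eef_pos: [477.3, -156.4, 197.0]
ee_rot: [0.009, 0.906, 0.422, -0.012]
force: [-5.0, 1.8, 4.4]
grip_width: 0.18
```

```bash
python3 - <<'E'
from h import *
go(477,-158,156,-17.8);print(pose()[0]["wrist_torque"])
c=capture("wrist");save(c,"w8")
E
```

```text
t 21.2 grasp [ 476.5 -157.9  143.2] toolz [-0.0148 -0.0272 -0.9995] F [-5.   1.8  4.4] q [-0.539  0.38   1.705 -0.036  1.056  0.178] gw 0.18
tool x yaw 49.94 shift cm [-0.012  0.054 -1.283] turn first/after 67.74
[ 0.54597068  0.92609199 -0.0954662 ]
```

View pics/w8.png

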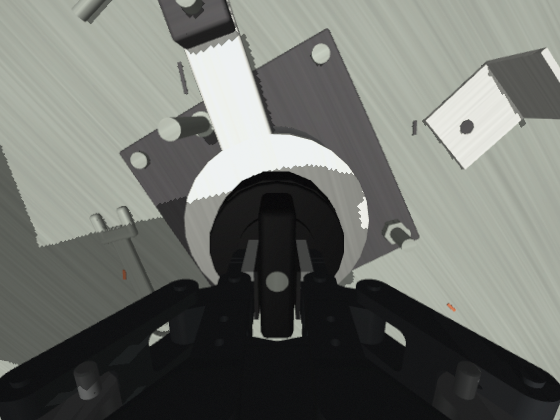

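Request:
apply_moves:
  targets:
    - [0,0,0,-1]
    - [0,0,0,-1]
    - [0,0,0,-1]
    - [0,0,0,0]

```text
time_s: 21.65
eef_pos: [477.3, -156.5, 197.1]
ee_rot: [0.009, 0.895, 0.446, -0.013]
force: [-5.6, 3.3, 4.4]
grip_width: 0.181
```

```bash
python3 - <<'E'
from h import *
go(477,-158,156,-17.8);print(pose()[0]["wrist_torque"])
E
```

```text
t 21.65 grasp [ 476.5 -157.9  143.2] toolz [-0.0147 -0.0272 -0.9995] F [-5.6  3.3  4.4] q [-0.539  0.38   1.705 -0.036  1.056  0.125] gw 0.181
tool x yaw 52.94 shift cm [-0.015  0.051 -1.282] turn first/after 70.74
[ 0.46681998  0.86713811 -0.11791548]
```

Request:
apply_moves:
  targets:
    - [0,0,0,-1]
    - [0,0,0,0]

```text
time_s: 21.85
eef_pos: [477.3, -156.5, 197.0]
ee_rot: [0.009, 0.891, 0.453, -0.013]
force: [-4.8, 3.3, 4.7]
grip_width: 0.181
```

```bash
python3 - <<'E'
from h import *
go(477,-158,156,-17.8);print(pose()[0]["wrist_torque"])
c=capture("wrist");save(c,"w9")
E
```

```text
t 21.85 grasp [ 476.5 -157.9  143.2] toolz [-0.0148 -0.0272 -0.9995] F [-4.8  3.3  4.7] q [-0.539  0.38   1.705 -0.036  1.056  0.108] gw 0.181
tool x yaw 53.94 shift cm [-0.015  0.053 -1.284] turn first/after 71.74
[ 0.47248862  0.86340984 -0.09643112]
```

View pics/w9.png

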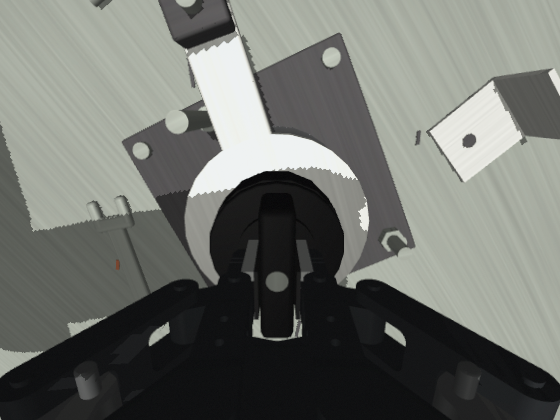

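Request:
apply_moves:
  targets:
    - [0,0,0,-1]
    - [0,0,0,-1]
    - [0,0,0,0]

```text
time_s: 22.2
eef_pos: [477.3, -156.5, 197.0]
ee_rot: [0.009, 0.883, 0.469, -0.013]
force: [-5.7, 1.9, 4.8]
grip_width: 0.179
```

```bash
python3 - <<'E'
from h import *
go(477,-158,156,-17.8);print(pose()[0]["wrist_torque"])
E
```

```text
t 22.2 grasp [ 476.5 -157.9  143.1] toolz [-0.0147 -0.0272 -0.9995] F [-5.7  1.9  4.8] q [-0.539  0.38   1.705 -0.036  1.056  0.073] gw 0.179
tool x yaw 55.94 shift cm [-0.018  0.051 -1.286] turn first/after 73.74
[ 0.46804642  0.87674999 -0.02927631]
```

Request:
apply_moves:
  targets:
    - [0,0,0,-1]
    - [0,0,0,0]

```text
time_s: 22.4
eef_pos: [477.3, -156.5, 197.0]
ee_rot: [0.008, 0.879, 0.477, -0.013]
force: [-5.1, 2.0, 4.4]
grip_width: 0.181
```

```bash
python3 - <<'E'
from h import *
go(477,-158,156,-17.8);print(pose()[0]["wrist_torque"])
c=capture("wrist");save(c,"w10")
E
```

```text
t 22.4 grasp [ 476.5 -157.9  143.1] toolz [-0.0147 -0.0273 -0.9995] F [-5.1  2.   4.4] q [-0.539  0.38   1.705 -0.036  1.056  0.056] gw 0.181
tool x yaw 56.94 shift cm [-0.018  0.049 -1.285] turn first/after 74.74
[ 0.48545984  0.79964523 -0.07289929]
```

View pics/w10.png

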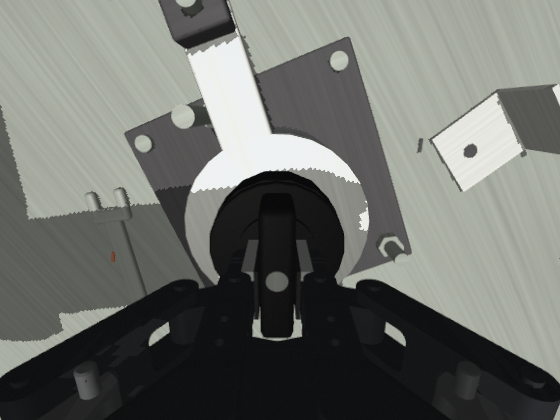

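Request:
apply_moves:
  targets:
    - [0,0,0,-1]
    - [0,0,0,-1]
    - [0,0,0,0]

```text
time_s: 22.75
eef_pos: [477.3, -156.5, 197.1]
ee_rot: [0.008, 0.87, 0.492, -0.013]
force: [-5.9, 4.1, 4.5]
grip_width: 0.178
```

```bash
python3 - <<'E'
from h import *
go(477,-158,156,-17.8);print(pose()[0]["wrist_torque"])
E
```

```text
t 22.75 grasp [ 476.5 -157.9  143.2] toolz [-0.0146 -0.0274 -0.9995] F [-5.9  4.1  4.5] q [-0.539  0.38   1.705 -0.036  1.056  0.021] gw 0.178
tool x yaw 58.94 shift cm [-0.019  0.048 -1.281] turn first/after 76.74
[ 0.4417738   0.75954475 -0.11789131]
```

Request:
apply_moves:
  targets:
    - [0,0,0,-1]
    - [0,0,0,0]

```text
time_s: 22.95
eef_pos: [477.3, -156.5, 197.1]
ee_rot: [0.008, 0.866, 0.5, -0.013]
force: [-5.3, 2.4, 4.8]
grip_width: 0.179
```

```bash
python3 - <<'E'
from h import *
go(477,-158,156,-17.8);print(pose()[0]["wrist_torque"])
c=capture("wrist");save(c,"w11")
S=capture("scene")
x,y=130,220
cv2.imwrite("pics/s5.png",cv2.resize(S["img"][y:y+110,x:x+110],None,fx=5.4,fy=5.4,interpolation=cv2.INTER_CUBIC)[:,:,::-1])
E
```

```text
t 22.95 grasp [ 476.5 -157.9  143.2] toolz [-0.0145 -0.0274 -0.9995] F [-5.3  2.4  4.8] q [-0.539  0.38   1.705 -0.036  1.056  0.003] gw 0.179
tool x yaw 59.94 shift cm [-0.02   0.046 -1.282] turn first/after 77.74
[ 0.36973288  0.71714871 -0.08137665]
```

View pics/w11.png

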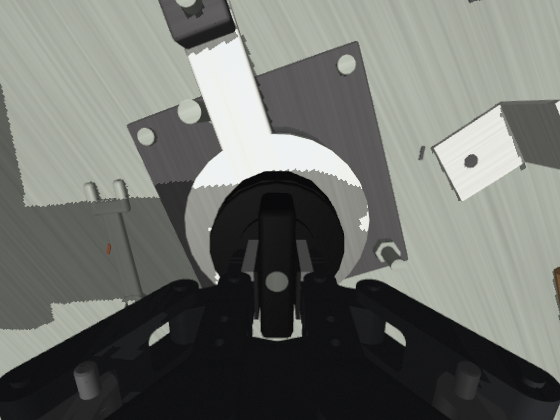

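View pics/s5.png

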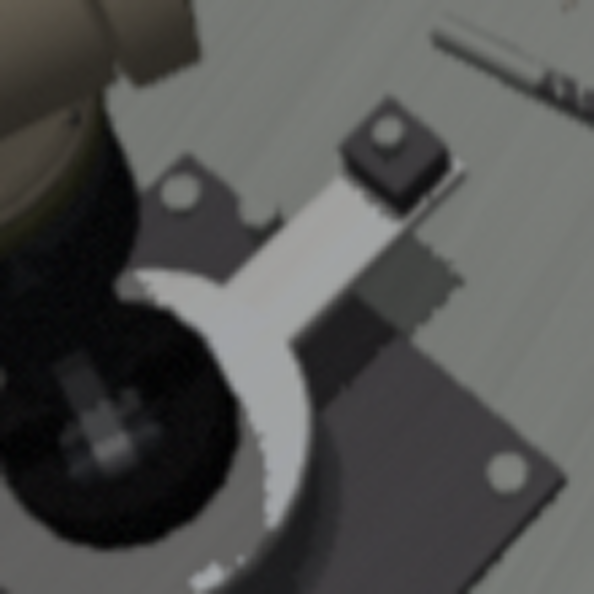

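Request:
apply_moves:
  targets:
    - [0,0,0,-0.7]
    - [0,0,0,0]

```text
time_s: 23.25
eef_pos: [477.3, -156.5, 197.0]
ee_rot: [0.008, 0.863, 0.505, -0.013]
force: [-5.8, 3.5, 4.4]
grip_width: 0.179
```

```bash
python3 - <<'E'
from h import *
go(477,-158,156,-17.8);print(pose()[0]["wrist_torque"],pose()[0]["tau"][5])
E
```

```text
t 23.25 grasp [ 476.5 -157.9  143.2] toolz [-0.0146 -0.0273 -0.9995] F [-5.8  3.5  4.4] q [-0.539  0.38   1.705 -0.036  1.056 -0.009] gw 0.179
tool x yaw 60.63 shift cm [-0.022  0.047 -1.285] turn first/after 78.43
[ 0.39987719  0.73469079 -0.11326327] -0.25253654457628727
```

Request:
apply_moves:
  targets:
    - [0,0,0,-0.7]
    - [0,0,0,0]

```text
time_s: 23.45
eef_pos: [477.3, -156.5, 197.0]
ee_rot: [0.008, 0.86, 0.51, -0.013]
force: [-5.7, 2.6, 5.1]
grip_width: 0.184
```

```bash
python3 - <<'E'
from h import *
go(477,-158,156,-17.8);print(pose()[0]["wrist_torque"],pose()[0]["tau"][5])
E
```

```text
t 23.45 grasp [ 476.5 -157.9  143.2] toolz [-0.0145 -0.0272 -0.9995] F [-5.7  2.6  5.1] q [-0.539  0.38   1.705 -0.035  1.056 -0.021] gw 0.184
tool x yaw 61.3 shift cm [-0.022  0.046 -1.283] turn first/after 79.1
[ 0.3911855   0.76714158 -0.47200025] -0.48411251977086067
```

Request:
apply_moves:
  targets:
    - [0,0,0,0.7]
    - [0,0,0,0]
    - [0,0,0,0]
    - [0,0,0,0]
    - [0,0,0,0]
    - [0,0,0,0]
    - [0,0,0,0]
    - [0,0,0,0]
  grip: 5.5

```text
time_s: 24.25
eef_pos: [477.7, -156.7, 197.0]
ee_rot: [0.009, 0.863, 0.505, -0.013]
force: [0.8, 0.6, -0.2]
grip_width: 0.643
```

Request:
apply_moves:
  targets:
    - [0,0,-1,0]
    - [0,0,-2,0]
    - [0,0,-3,0]
    - [0,0,-4,0]
    - [0,0,-4,0]
    - [0,0,0,0]

```text
time_s: 24.85
eef_pos: [480.4, -153.0, 342.9]
ee_rot: [0.013, 0.863, 0.505, -0.01]
force: [-0.2, 0.1, -0.3]
grip_width: 0.644
```

```bash
python3 - <<'E'
from h import *
go(477,-158,156,-17.8);print(pose()[0]["wrist_torque"],pose()[0]["tau"][5])
c=capture("wrist");save(c,"w12")
S=capture("scene");save(S,"s6")
E
```

```text
t 24.85 grasp [ 480.2 -154.8  289. ] toolz [-0.0044 -0.0333 -0.9994] F [-0.2  0.1 -0.3] q [-0.53   0.238  1.494 -0.031  1.397 -0.012] gw 0.644
tool x yaw 60.63 shift cm [-0.017 -0.289 13.309] turn first/after 78.43
[ 0.04655315 -0.03752394  0.01559233] -0.005335560272214934
```

View pics/w12.png

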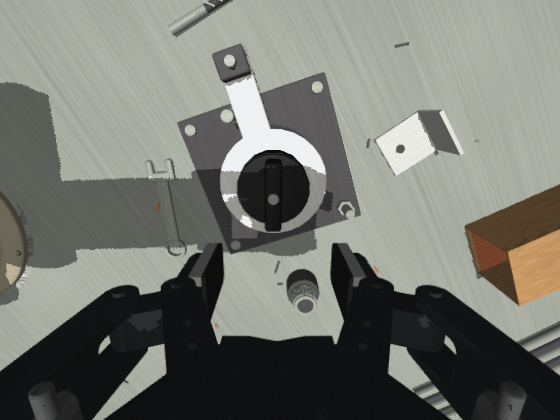

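View pics/s6.png

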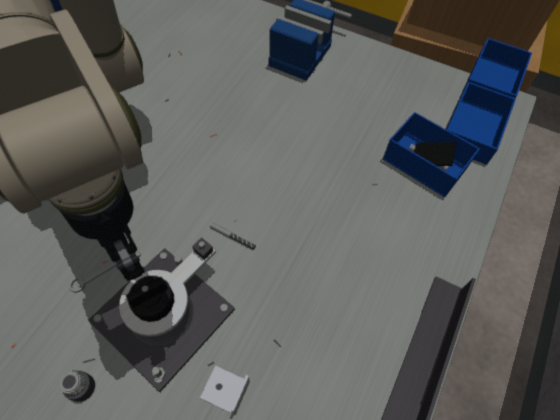

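```bash
python3 - <<'E'
from h import *
ctrl.finish_job()
E
```

```text
the job is handed in; nothing more can be done
```

The indexing head is in drive, the swing arm is resting against its stop post, and the gripper has let go and lifted clear. The job is handed in at about 25 s of the 72 s allowed, but two things went wrong on the way, listed below.

**Mesh:** I pushed the knob down to the tooth tips and rocked the spindle under 5–10 N until the teeth dropped in. I then eased the knob 8.2 mm further to its hard stop, with the push reading 11 N at most.

**Drive:** In drive I turned the arm back about 28°, then anticlockwise until the wrist torque jumped from about 0.1 to 0.47 N m. That is roughly 18 N at the teeth, so I took it as the stop.

**Last pictures:** The arm lies against its post. The coupling, bolt, drill, bracket and wrench look undisturbed; I checked this by eye only.

**What went wrong:**
- **Arm dragged early:** While I was searching for the mesh at about 10 N, friction on the tooth tips pulled the turntable round to its stop before the teeth had meshed. The task text gives about 25 N for that to happen. I halved the push, finished the mesh, and redid the arm's turn properly in drive.
- **Wrist joint at its limit:** An early wrist turn the wrong way, in free air, took joint 6 to its end of range. It read −2.881 against a limit of −2.88. This left the tool tilted by about 1.8° for the rest of the job, and side forces while gripping stayed at about 7 N or less.

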